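# Clamp a display bottle into the shop's alarm cradle

## Task

Draw the amber bottle with the yellow label out of the carton by its neck, lay it down on the counter and let go of it. Then take it by the body, lay it between the rails of the black display cradle and slide it fully home, neck under the bridge, so that its cap pushes the red switch lever back; let go and screw the big orange knob on the bridge down clockwise until it stops tight on the neck. Leave the green bottle in the carton and do not disturb the standing bottle or the steel cup.

Things in the scene. Friction and masses are not known exactly. Their poses are not given: they have to be found in the camera images.
- bottle: Amber glass square bottle, yellow label, black cap, about 0.4 kg, lying on its side in a carton cell. Origin: middle of the body's underside as it lies; x along it to the cap, z up. Body x -60 to +60 mm, 55 mm wide and high; then round neck and cap, 28 mm diameter, x +60 to +135 mm, axis 27.5 mm above the underside. Does not roll.
- carton: Brown carton fixed on the counter, open end to its +x; x -70 to +64 mm, 142 mm wide, 66 mm high, closed on top. Two cells 64 mm wide centred at y +35 and -35 mm, no raised floor: one holds the amber bottle, one the green (varies), bodies inside, necks sticking out along +x. Origin: on the counter under its middle.
- cradle: Black display cradle fixed on the counter; origin on the counter on its centre line, x along it. Floor 8 mm thick, x -115 to +170 mm, 110 mm wide. Two side rails 63 mm apart, top 20 mm above the counter, x -85 to +50 mm, flared ends to -112. A bottle fully home has its origin at (0, 0, 8 mm), cap to +x; lowered at x = -85 mm or less its cap is still short of stops and bridge.
- bridge (a point): Middle of the crossbar's top (cradle x 92 mm, 90 mm above the counter). Aluminium bridge over the neck, x 81 to 103 mm, posts 56 mm apart, crossbar from 78 mm up: the bottle must be slid in from -x along the floor. Two stops at x 60 mm, 44 mm apart, 48 mm high, halt the bottle's body. Rubber neck rest below, clearing the neck by 0.5 mm.
- switch_lever (a joint): Angle (rad) of the red switch lever at the cradle's +x end: a 40 mm paddle, 22 mm wide, hinged across the cradle at x 148 mm, 16 mm above the counter. At 0 it leans 0.7 rad to -x; the cap pushes it to +x and the value grows, to about 0.35 with the bottle fully home. A light spring (about 1 N) returns it.
- clamp_knob (a joint): Angle (rad) of the clamp knob: grows clockwise seen from above, starts at 0 to 0.8, hard stop at 3.6 (tight). Knob and pad go down 2.5 mm per rad. The pad meets a home bottle's neck at about 2.6 and is sprung, pressing about 9 N at the stop. 0.15 N m of friction keeps the knob where it is left: turn it in several grasps.
- knob_grip (a point): On the vertical axis of the round orange clamp knob (50 mm diameter, 34 mm high, at cradle x 92 mm), half-way up it, about 123 mm above the counter at angle 0; goes down with it. Clear all round and above.
- lever_tip (a point): Top of the red lever, moves with it.
- clamp_pad: Rubber pressure pad, 22 mm diameter, 8 mm thick, under the bridge at cradle x = 92 mm; origin at its underside, 56 mm above the counter at knob angle 0. The neck of a bottle in the cradle reaches up to 49.5 mm.
- green_bottle: Green bottle with a white cap, same shape, axes and origin as the amber one, in the carton's other cell; to be left there.
- standing_bottle: Clear bottle with blue label and cap standing upright, 55 x 55 x 165 mm, beyond the work; origin under its middle.
- cup: Steel cup, 68 mm across, 70 mm high, beyond the work; origin under its middle.
Things that resemble listed ones, but are neither listed nor needed, are in the scene too. What is shaped like the bottle but pink is not meant.

How it is judged:
By the outcome, as a careful person would: the job done as asked, in the order asked, and still so for the second after the job is handed in, with the robot touching nothing.
It also fails if it takes over 72 s, if anything falls off the work surface, if the arm or the gripper's body presses on something with over 40 N, if the wrist force passes 120 N, or if a joint passes its speed limit or range.

## Robot

A 7-joint arm with a two-finger parallel gripper is mounted at the origin on the work surface. World frame = base frame: x ahead of the robot, y to its left, z up, the work surface at z = 0. Lengths are in mm, angles in degrees, forces in N, time in s.
With the tool pointing down it reaches from about 400 to 850 mm from the base axis. Payload 4.5 kg.
Tool frame: the origin (TCP) lies midway between the tips of the shut fingers; the grasp point (between the pads) lies 19 mm behind it; x points along the fingers, y is the direction in which the jaws open and shut, and the axes are right-handed (so a half turn about x gives the same grasp; the last joint's range is limited). The gripper opens to 85 mm and grips with 20 to 120 N. Pads are 22 mm wide; open, the fingers measure 114 mm over their backs; the gripper's body (76 mm by 85 mm) begins 54 mm behind the grasp point. The pads swing forward as they close: fully open they stand 13 mm farther back than shut.
Start: joints at [-74.725, 39.483, -11.15, 89.685, 9.013, 51.709, -12.324], TCP at [144.168, 608.169, 231.317] pointing down, gripper open.
Joint ranges: [-172.22, 172.22], [-26.19, 119.32], [-84.43, 86.54], [7.71, 146.69], [-57.33, 237.33], [2.42, 119.75], [-152.13, 152.13]. Speed limits (degrees/s): [147.25, 147.25, 180, 180, 180, 180, 180].

## Interface

Orientations are given as [roll, pitch, yaw] about the fixed x, y, z axes, in that order (R = Rz(yaw) Ry(pitch) Rx(roll)).
In Python, from workcell import manip gives the robot as it stands. The module is installed in compiled form; this text tells all that it offers.
- The arm moves only by the shell command python3 -m inch 'ROWS' [FORCE]. ROWS is text: rows parted by semicolons, each of 7 numbers parted by spaces: the turn, a rotation vector about the tool's x, y, z in units of 5 degrees (1.0 is 5 degrees), then the shift along the tool's x, y, z in cm, then the closure, from 0 (fully open) to 1 (shut). A call has exactly 8 rows; each row is the pose to reach, as a shift and turn from the pose commanded when the call began, along the tool's axes at that moment; what a row does not reach only later rows make up. A row lasts 1/10 s, in which the tool goes at most 50 mm and 8.59 degrees, less where a joint would pass 70% of its speed; a pose out of reach is approached as far as the arm can. A call with a gripper value outside its range is refused whole. The fingers move at their own pace and stop on an object; FORCE is the grip in N (left out, the last holds). Time passes only in rows, so rows that repeat a pose let the fingers close, or fill a call up. It gives the time, the measured TCP pose, the force and the opening at its end, in the units of the state.
- manip.read_state(): the state, without advancing time (a new reading comes with each control period).
- manip.camera(name): name is "scene" or "top" or "wrist"; returns the picture (480x640x3 uint8, red, green, blue); there is no depth.
- manip.camera_params(name): a dict with "fx", "fy", "cx", "cy" (pixels), "distortion" ([k1, k2, p1, p2, k3] as OpenCV has them; the pictures are not rectified), "world_from_camera" (4x4, takes a point from camera to world coordinates). Camera axes: x right, y down, z forward; pixel columns grow to the right and rows downward; lengths in mm; the calibration is good to about 2 mm. A picture is of the moment at which its call begins: read the wrist's pose just before it. camera_params takes no time and is no camera call; for the wrist camera it gives the pose at the moment of the call.
- manip.close_job(): hands the job in, once; it reports no verdict.
Trained networks look in the newest picture that a camera, given by its name, has taken for a name from the list of things; names that differ only in an ending like _2 or _b are one class to them, and where a whole thing is asked for, a point or a joint stands for the part that bears it (a point fixed in the world has none). Each returns a list of dicts, best first, with "score" (0 to 1); they miss things now and then, are a little off and sometimes report something else, mostly with a low value. They report only what shows in the picture. A call takes as long as a camera call. They do not tell look-alikes from the thing itself.
- manip.silhouettes(camera, query): "pixels" (480x640 bool, what is visible of it) and "xy" ([column, row] in pixels, amid what is visible of it).
The state is a dict: "time_s": time; "joint_positions": joint angles; "qvel": joint speeds; "joint_torque": joint torques, N m; "ee_pos": TCP position; "eef_rot": TCP orientation; "force": force on the tool from outside, world axes, zero at the start; "wrist_torque": the same for the moment, N m; "gripper_width": finger opening in mm.
Only numpy, scipy, OpenCV 4.12 (cv2) and the standard library are available. Lean on these libraries where they do the work, as an engineer would, in place of code of your own. Each camera call takes 0.05 s, during which the arm holds its last target. There are 200 camera calls.

## Working session

There is one attempt and no reset: what is moved stays moved. The work goes in short steps, Python scripts to look and compute and a shell command to move; the robot and the scene stay as the last step left them, time stands still between calls to the robot, and variables do not carry over. Pictures are saved under pics/ and viewed, about 8 in all and at most 12, crops included, and the job is handed in when it is done.

```bash
mkdir -p pics; ls; cat > h.py <<'E'
from workcell import manip
import numpy as np, cv2
from scipy.spatial.transform import Rotation as R
def snap(c,name=None):
    im=manip.camera(c)
    if name: cv2.imwrite('pics/'+name,im[:,:,::-1])
    return im
def ray(c,px,P=None):
    P=P or manip.camera_params(c)
    K=np.array([[P['fx'],0,P['cx']],[0,P['fy'],P['cy']],[0,0,1]])
    u=cv2.undistortPoints(np.array(px,float).reshape(-1,1,2),K,np.array(P['distortion'],float)).reshape(-1,2)
    T=np.array(P['world_from_camera']); d=np.c_[u,np.ones(len(u))]@T[:3,:3].T
    return T[:3,3],d
def at(c,px,z,P=None):
    o,d=ray(c,px,P); return o+d*((z-o[2])/d[:,2])[:,None]
def proj(c,X,P=None):
    P=P or manip.camera_params(c)
    K=np.array([[P['fx'],0,P['cx']],[0,P['fy'],P['cy']],[0,0,1]])
    T=np.linalg.inv(np.array(P['world_from_camera']))
    return cv2.projectPoints(np.array(X,float).reshape(-1,3),cv2.Rodrigues(T[:3,:3])[0],T[:3,3],K,np.array(P['distortion'],float))[0].reshape(-1,2)
E
python3 - <<'E'
from h import *
for c in('scene','top'):
    snap(c,c+'0.png')
    P=manip.camera_params(c);print(c,P['fx'],np.round(P['world_from_camera'],2).tolist())
    for q in ['bottle','carton','cradle','bridge','switch_lever','clamp_knob','green_bottle','standing_bottle','cup']:
        for s in manip.silhouettes(c,q)[:3]: 
            ys,xs=np.where(s['pixels']);print(q,round(s['score'],2),np.round(s['xy']),xs.min(),xs.max(),ys.min(),ys.max())
s=manip.read_state();print(s['ee_pos'],s['eef_rot'],s['gripper_width'],s['time_s'])
E
```

```text
pics
scene 478.0888647190215 [[0.87, 0.32, -0.38, 884.41], [0.49, -0.55, 0.67, -515.1], [0.0, -0.77, -0.64, 718.61], [0.0, 0.0, 0.0, 1.0]]
bottle 0.92 [331. 231.] 316 347 215 248
bottle 0.69 [385. 173.] 356 403 153 190
bottle 0.63 [283. 191.] 256 328 175 201
carton 0.84 [365. 215.] 321 400 185 250
carton 0.36 [434. 329.] 411 454 286 366
cradle 0.86 [229. 365.] 162 311 305 440
cradle 0.63 [360. 242.] 343 375 224 259
cradle 0.4 [196. 396.] 187 203 384 409
bridge 0.78 [226. 366.] 162 311 305 440
switch_lever 0.61 [194. 395.] 187 204 384 410
clamp_knob 0.68 [203. 348.] 187 221 329 366
green_bottle 0.62 [361. 240.] 343 374 224 258
standing_bottle 0.6 [436. 328.] 411 454 286 366
cup 0.69 [385. 387.] 367 407 362 417
top 465.1496162994301 [[-0.0, -0.99, 0.17, 347.46], [-1.0, 0.01, 0.03, 121.65], [-0.03, -0.17, -0.98, 1235.77], [0.0, 0.0, 0.0, 1.0]]
bottle 0.76 [159. 268.] 127 204 253 280
bottle 0.73 [282. 264.] 267 295 258 270
bottle 0.72 [230. 339.] 206 255 300 373
carton 0.56 [244. 250.] 214 270 221 278
cradle 0.73 [426. 256.] 372 482 227 278
bridge 0.67 [431. 250.] 372 482 227 279
clamp_knob 0.6 [465. 248.] 451 476 238 260
clamp_knob 0.37 [405. 156.] 392 417 141 170
green_bottle 0.87 [280. 235.] 268 295 233 242
standing_bottle 0.81 [349. 145.] 339 364 124 161
standing_bottle 0.21 [242. 251.] 213 269 221 279
cup 0.65 [404. 157.] 392 416 142 169
[144.16846556 608.1675655  231.31025777] [114.42420215  89.99651043 101.08628706] 85.43850040256201 1.0
```

View pics/top0.png

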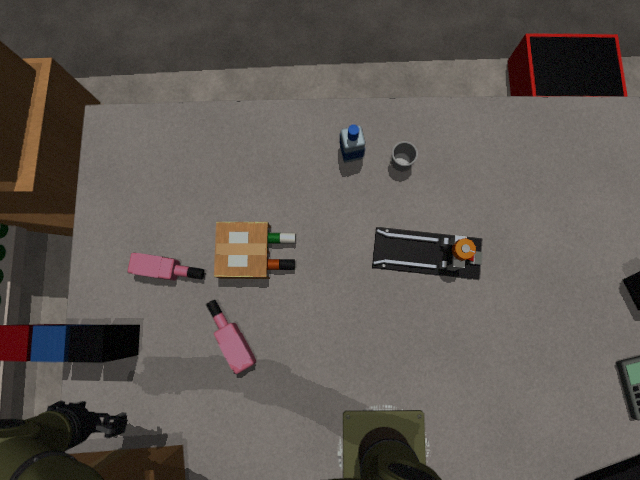

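View pics/scene0.png

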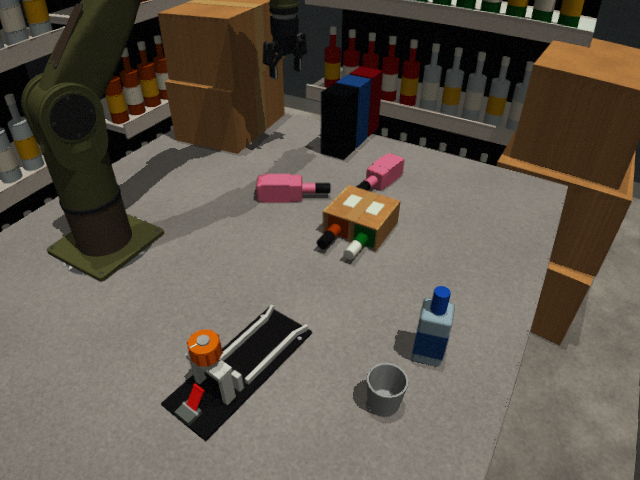

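Top view: the amber neck with black cap is at (282,264) and the green/white one at (280,238) in the carton at (242,250). The cradle is at (428,253) with its knob at (465,248). Look-alikes are the pink bottles at (153,267) and (232,345). The one I want is the amber neck at (282,264). Next I fit the poses and check the choice in a close crop.

```bash
cat >> h.py <<'E'
from scipy.optimize import minimize
def box(x0,x1,y0,y1,z0,z1): return np.array([[x,y,z] for x in(x0,x1) for y in(y0,y1) for z in(z0,z1)],float)
def cyl(c,r,z0,z1): return np.array([[c+r*np.cos(a),r*np.sin(a),z] for a in np.linspace(0,6.28,24) for z in(z0,z1)])
def xcyl(x0,x1,r,zc,y=0): return np.array([[x,y+r*np.cos(a),zc+r*np.sin(a)] for a in np.linspace(0,6.28,24) for x in(x0,x1)])
def tf(p,X):
    c,s=np.cos(p[2]),np.sin(p[2]); return X@np.array([[c,s,0],[-s,c,0],[0,0,1]])+[p[0],p[1],0]
def fit(parts,masks,p0,Ps):
    S=3
    big={c:cv2.resize(m.astype(np.float32),None,fx=S,fy=S) >.5 for c,m in masks.items()}
    def cost(q):
        p=np.array([q[0],q[1],q[2]/100]); t=0
        for c,m in big.items():
            r=np.zeros(m.shape,np.uint8)
            for X in parts: cv2.fillConvexPoly(r,cv2.convexHull(((proj(c,tf(p,X),Ps[c])+.5)*S*16).astype(np.int32)),1,shift=4)
            r=r>0; t-= (r&m).sum()/(r|m).sum()
        return t
    q0=[p0[0],p0[1],p0[2]*100]
    r=minimize(cost,q0,method='Nelder-Mead',options=dict(initial_simplex=[q0]+[[q0[j]+(12 if j==i else 0) for j in range(3)] for i in range(3)],xatol=.05,fatol=1e-5))
    return np.array([r.x[0],r.x[1],r.x[2]/100]),r.fun
CARTON=[box(-70,64,-71,71,0,66)]
CRADLE=[box(-115,170,-55,55,0,8),box(81,103,-36,36,0,90),cyl(92,25,106,140)]
E
python3 - <<'E'
from h import *
import pickle
Ps={c:manip.camera_params(c) for c in('scene','top')}
ims={c:snap(c) for c in Ps}
mk={c:{} for c in Ps}
for c in Ps:
    for q in('carton','cradle'):
        mk[q,c]=manip.silhouettes(c,q)[0]['pixels']
for q,pr,parts,z in(('carton',(242,250),CARTON,66),('cradle',(413,252),CRADLE,8)):
    x=at('top',pr,z,Ps['top'])[0]
    for cs in(['top'],['scene'],['top','scene']):
        p,f=fit(parts,{c:mk[q,c] for c in cs},[x[0],x[1],-np.pi/2],Ps); print(q,cs,p[:2].round(1),np.degrees(p[2]).round(2),round(f/len(cs),3))
    for c in Ps:
        for X in parts:
            cv2.polylines(ims[c],[cv2.convexHull(proj(c,tf(p,X),Ps[c]).round().astype(np.int32))],True,(0,255,255),1)
print('amber cap',at('top',(293,264.5),27.5),'green',at('top',(293,238),27.5))
a=cv2.resize(ims['top'][215:295,200:310],(400,291),interpolation=2);b=cv2.resize(ims['top'][215:295,365:490],(400,256),interpolation=2)
d=cv2.resize(ims['scene'][170:270,300:420],(400,300),interpolation=2);e=cv2.resize(ims['scene'][295:445,155:320],(400,300),interpolation=2)
C=np.zeros((600,800,3),np.uint8);C[:291,:400]=a;C[:256,400:]=b;C[300:,:400]=d;C[300:,400:]=e
cv2.imwrite('pics/c1.png',C[:,:,::-1])
E
```

```text
carton ['top'] [510.5 356.7] -91.29 -0.918
carton ['scene'] [509.9 360.5] -91.92 -0.747
carton ['top', 'scene'] [510.2 358.5] -91.86 -0.833
cradle ['top'] [ 508.3 -101.1] -97.02 -0.973
cradle ['scene'] [ 507.6 -100. ] -96.98 -0.973
cradle ['top', 'scene'] [ 508.2 -100.8] -96.96 -0.971
amber cap [[473.17067146 226.3604797   27.5       ]] green [[543.29476103 226.70572931  27.5       ]]
```

View pics/c1.png

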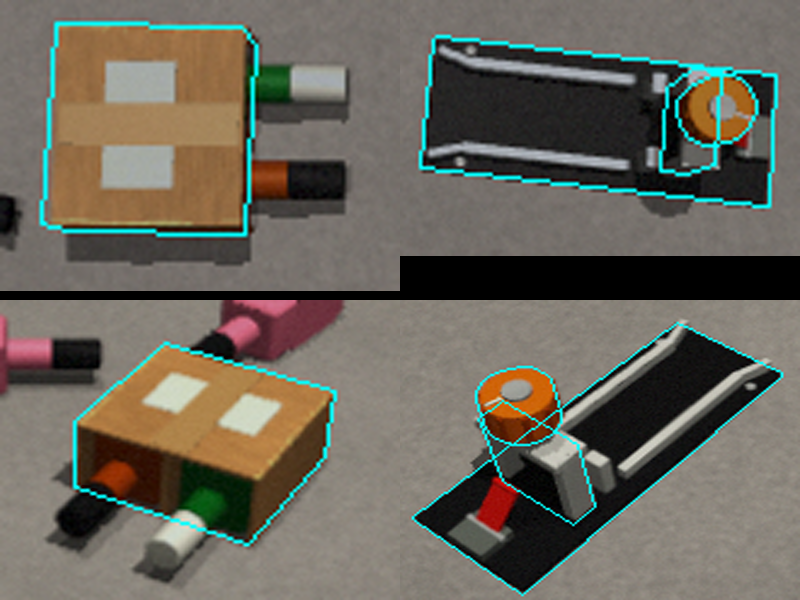

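The crop confirms the choice: amber-orange neck with black cap in the cell nearer the robot, green with white cap in the other. The cradle fit agrees in both cameras at (508,-101), yaw -97°. Next is the move to a hover over the neck.

```bash
cat >> h.py <<'E'
def go(pos,jaw):
    """print turn/shift from the present pose; jaw = world yaw (deg) of tool y"""
    s=manip.read_state(); A=R.from_euler('xyz',s['eef_rot'],degrees=True)
    sh=A.inv().apply(np.array(pos)-s['ee_pos'])/10
    for j in(jaw,jaw+180):
        y=np.array([np.cos(np.radians(j)),np.sin(np.radians(j)),0]);x=np.array([0,0,-1.])
        B=R.from_matrix(np.c_[x,y,np.cross(x,y)])
        print('jaw',j,'turn',((A.inv()*B).as_rotvec(degrees=True)/5).round(2),'shift',sh.round(2))
def st():
    s=manip.read_state();A=R.from_euler('xyz',s['eef_rot'],degrees=True).as_matrix()
    print('t',s['time_s'],'pos',s['ee_pos'].round(1) if hasattr(s['ee_pos'],'round') else s['ee_pos'],'y',A[:,1].round(3),'z',A[:,2].round(3),'F',np.round(s['force'],1),'M',np.round(s['wrist_torque'],2),'w',round(s['gripper_width'],1),'q',np.round(s['joint_positions'],1))
E
python3 -c "
from h import *
st(); go([473,250,130],0)"
```

```text
t 1.3 pos [144.2 608.2 231.3] y [0.231 0.973 0.   ] z [ 0.973 -0.231 -0.   ] F [ 0.8 -0.4 -0.5] M [0.02 0.01 0.02] w 85.5 q [-74.7  39.5 -11.1  89.7   9.   51.7 -12.3]
jaw 0 turn [15.33 -0.   -0.  ] shift [ 10.13 -27.27  40.26]
jaw 180 turn [-20.67   0.    -0.  ] shift [ 10.13 -27.27  40.26]
```

```bash
python3 -m inch '1.5 0 0 1 -2.7 4 0; 3 0 0 2 -5.4 8 0; 4.6 0 0 3 -8.2 12 0.1; 6.1 0 0 4 -10.9 16 0.2; 7.7 0 0 5 -13.6 20.1 0.3; 9.2 0 0 6 -16.4 24.2 0.4; 10.7 0 0 7 -19.1 28.2 0.45; 12.2 0 0 8 -21.8 32.2 0.45' 60
python3 -c "
from h import *
st(); go([473,250,150],0)"
```

```text
time_s: 2.1
ee_pos: [408.6, 320.5, 151.2]
eef_rot: [116.8, 89.9, 42.2]
force: [0.6, 0.9, -0.3]
gripper_width: 47.1
t 2.1 pos [408.6 320.5 151.2] y [0.964 0.265 0.001] z [ 0.265 -0.964 -0.   ] F [ 0.6  0.9 -0.3] M [ 0.05 -0.01  0.01] w 47.1 q [-44.6  38.7   2.3 112.8  -3.   28.5 -24.8]
jaw 0 turn [ 3.07 -0.01 -0.01] shift [0.12 4.34 8.51]
jaw 180 turn [-3.293e+01  1.000e-02 -1.000e-02] shift [0.12 4.34 8.51]
```

```bash
python3 -m inch '1.1 0 0 0.1 1.5 3 0.45; 2.1 0 0 0.1 3 6 0.45; 3.07 0 0 0.1 4.34 8.5 0.45; 3.07 0 0 0.1 4.34 8.5 0.45; 3.07 0 0 0.1 4.34 8.5 0.45; 3.07 0 0 0.1 4.34 8.5 0.45; 3.07 0 0 0.1 4.34 8.5 0.45; 3.07 0 0 0.1 4.34 8.5 0.45'
python3 - <<'E'
from h import *
st(); im=snap('wrist','w1.png'); P=manip.camera_params('wrist'); print(np.round(P['world_from_camera'],2).tolist())
for q in('bottle','green_bottle'):
    for s in manip.silhouettes('wrist',q)[:2]:
        ys,xs=np.where(s['pixels']);pts=np.c_[xs,ys]
        print(q,s['score'],at('wrist',[s['xy']],27.5,P).round(1)); W=at('wrist',pts,33,P)
        for y in(235,250,265,285):
            w=W[abs(W[:,1]-y)<3,0]; print(y,w.min().round(1) if len(w) else 0,w.max().round(1) if len(w) else 0)
E
```

```text
time_s: 2.9
ee_pos: [471.2, 252.6, 150.3]
eef_rot: [-143.1, 90.0, 127.3]
force: [0.0, 0.1, -0.5]
gripper_width: 46.8
t 2.9 pos [471.2 252.6 150.3] y [ 1.     0.008 -0.   ] z [ 0.008 -1.    -0.001] F [ 0.   0.1 -0.5] M [-0.01 -0.02  0.01] w 46.8 q [-36.1  39.7   5.  110.3  -6.4  30.2 -26.3]
[[1.0, 0.01, 0.0, 469.45], [0.01, -0.97, -0.26, 318.17], [-0.0, 0.26, -0.97, 292.99], [0.0, 0.0, 0.0, 1.0]]
bottle 0.71 [[306.3 370.6  27.5]]
235 0 0
250 0 0
265 0 0
285 0 0
bottle 0.58 [[473.6 255.8  27.5]]
235 461.4 487.4
250 461.4 488.1
265 461.5 488.4
285 461.5 488.6
green_bottle 0.9 [[544.6 253.7  27.5]]
235 529.1 557.4
250 529.0 557.9
265 529.0 557.7
285 529.6 557.4
```

View pics/w1.png

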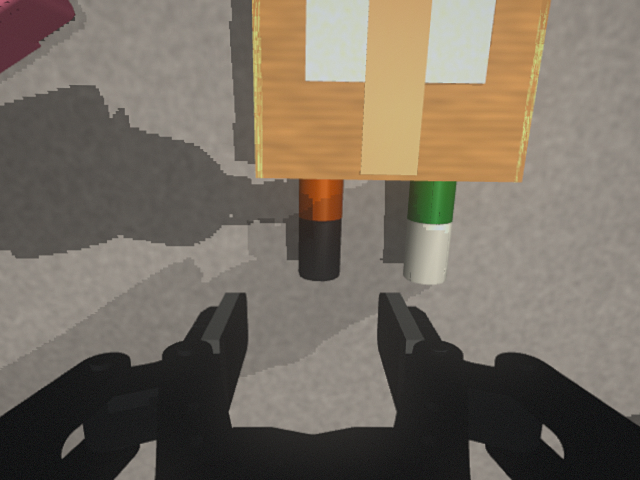

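The wrist view shows the amber neck at (320,230) and the green one at (430,230), with the fingers straddling only the amber one. I measure the neck axis at x≈475. Next I descend and grip.

```bash
python3 -m inch '0 0 0 4 0.38 0.46 0.45; 0 0 0 8 0.38 0.46 0.45; 0 0 0 11.5 0.38 0.46 0.45; 0 0 0 13.5 0.38 0.46 0.45; 0 0 0 14.5 0.38 0.46 0.45; 0 0 0 14.5 0.38 0.46 0.45; 0 0 0 14.5 0.38 0.46 1; 0 0 0 14.5 0.38 0.46 1' 60
python3 -m inch '0 0 0 0 0 0 1; 0 0 0 0 0 0 1; 0 0 0 0 0 0 1; 0 0 0 0 0 0 1; 0 0 0 0 0 0.3 1; 0 0 0 0 0 0.7 1; 0 0 0 0 0 1.2 1; 0 0 0 0 0 2 1'
python3 -c "
from h import *
st()"
```

```text
time_s: 3.85
ee_pos: [476.6, 247.5, 6.6]
eef_rot: [117.7, 89.9, 28.0]
force: [0.2, -0.2, -1.0]
gripper_width: 26.5
time_s: 4.65
ee_pos: [476.1, 228.2, 5.5]
eef_rot: [153.6, 89.9, 64.0]
force: [0.7, 4.0, 5.2]
gripper_width: 26.4
t 4.65 pos [476.1 228.2   5.5] y [1.    0.007 0.001] z [ 0.007 -1.    -0.002] F [0.7 4.  5.2] M [ 1.08 -0.1   0.02] w 26.4 q [-31.5  54.2   1.5 114.4  -6.7  11.4 -23.6]
```

```bash
python3 -m inch '0 0 0 0 0 1.5 1; 0 0 0 0 0 3.5 1; 0 0 0 0 0 5.5 1; 0 0 0 0 0 7.5 1; 0 0 0 0 0 9.5 1; 0 0 0 0 0 11.5 1; 0 0 0 0 0 12.9 1; 0 0 0 0 0 13.5 1'
python3 -m inch '0 0 0 0 0 0 1; 0 0 0 0 0 0 0.3; 0 0 0 0 0 0 0.3; 0 0 0 0 0 0 0.3; 0 0 0 -1 0 0 0.2; 0 0 0 -4 0 0 0; 0 0 0 -9 0 0 0; 0 0 0 -14 0 0 0'
python3 - <<'E'
from h import *
st(); im=snap('wrist'); P=manip.camera_params('wrist'); im2=snap('top')
for c in('wrist','top'):
    for s in manip.silhouettes(c,'bottle')[:4]:
        ys,xs=np.where(s['pixels']); print(c,round(s['score'],2),at(c,[s['xy']],27.5,P if c=='wrist' else None).round(1),xs.min(),xs.max(),ys.min(),ys.max())
C=np.zeros((480,800,3),np.uint8);C[:300,:400]=cv2.resize(im,(400,300));C[:,400:]=cv2.resize(im2[180:300,200:300],(400,480));cv2.imwrite('pics/c2.png',C[:,:,::-1])
E
```

```text
time_s: 5.45
ee_pos: [475.9, 89.6, 5.4]
eef_rot: [-49.4, 89.9, -139.2]
force: [-0.0, 4.5, 6.2]
gripper_width: 26.3
time_s: 6.25
ee_pos: [475.6, 91.8, 146.8]
eef_rot: [-73.4, 89.9, -163.1]
force: [1.7, 0.0, 0.5]
gripper_width: 85.4
t 6.25 pos [475.6  91.8 146.8] y [ 1.     0.006 -0.002] z [ 0.006 -1.     0.001] F [1.7 0.  0.5] M [ 0.03 -0.12 -0.04] w 85.4 q [-16.7  37.3   0.5 118.5  -0.7  24.3 -15.4]
wrist 0.57 [[480.4 175.5  27.5]] 260 371 0 276
top 0.88 [[465.7 587.7  27.5]] 128 203 253 280
top 0.71 [[475.8 196.   27.5]] 281 333 252 274
top 0.56 [[282.6 387.4  27.5]] 205 255 300 373
```

View pics/c2.png

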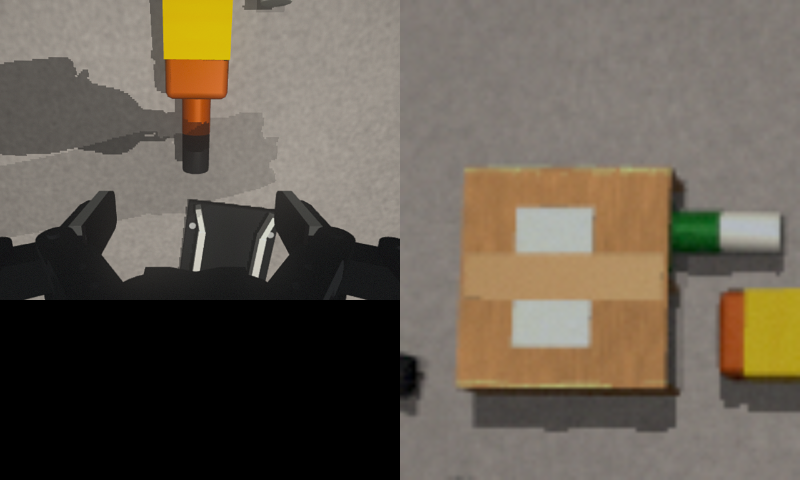

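The amber bottle with its yellow label lies free on the counter, its body well clear of the carton, and the green one is still in its cell. Next I fit its pose.

```bash
cat >> h.py <<'E'
BOTTLE=[box(-60,60,-27.5,27.5,0,55),xcyl(60,135,14,27.5)]
def fitbottle(x,cams=('top','scene'),z=0):
    Ps={};mk={}
    for c in cams:
        snap(c);Ps[c]=manip.camera_params(c);e=proj(c,[x[0],x[1],55],Ps[c])[0]
        L=[s for s in manip.silhouettes(c,'bottle') if np.linalg.norm(np.array(s['xy'])-e)<25]
        if L: mk[c]=L[0]['pixels']
    for cs in [[c] for c in mk]+[list(mk)]:
        p,f=fit([X+[0,0,z] for X in BOTTLE],{c:mk[c] for c in cs},x,Ps);print(cs,p[:2].round(1),np.degrees(p[2]).round(2),round(f/len(cs),3))
    return p
E
python3 - <<'E'
from h import *
p=fitbottle([477,205,-np.pi/2])
go([p[0]-15*np.cos(p[2]),p[1]-15*np.sin(p[2]),100],0)
E
```

```text
['top'] [475.9 199.4] -90.64 -0.795
['scene'] [475.9 202.8] -90.52 -0.917
['top', 'scene'] [475.7 200.3] -90.36 -0.852
jaw 0 turn [0.06 0.01 0.03] shift [  4.41   0.11 -12.35]
jaw 180 turn [-3.594e+01 -5.000e-02  1.000e-02] shift [  4.41   0.11 -12.35]
```

```bash
python3 -m inch '0 0 0 0 0 -4 0; 0 0 0 0 0.05 -8 0; 0 0 0 1 0.05 -12.4 0; 0 0 0 5 0.05 -12.4 0; 0 0 0 9 0.05 -12.4 0; 0 0 0 12 0.05 -12.4 0; 0 0 0 13.3 0.05 -12.4 0; 0 0 0 13.3 0.05 -12.4 0' 60
python3 -m inch '0 0 0 0 0 0 0; 0 0 0 0 0 0 1; 0 0 0 0 0 0 1; 0 0 0 0 0 0 1; 0 0 0 0 0 0 1; 0 0 0 0 0 0 1; 0 0 0 0 0 0 1; 0 0 0 0 0 0 1'
python3 - <<'E'
from h import *
st()
E
```

```text
time_s: 7.45
ee_pos: [474.8, 215.2, 10.1]
eef_rot: [-63.4, 89.7, -153.0]
force: [-0.3, 0.1, 0.1]
gripper_width: 85.3
time_s: 8.25
ee_pos: [477.3, 216.5, 13.8]
eef_rot: [120.2, 89.9, 30.5]
force: [-0.4, -0.2, 6.2]
gripper_width: 54.3
t 8.25 pos [477.3 216.5  13.8] y [1.    0.005 0.002] z [ 0.005 -1.    -0.001] F [-0.4 -0.2  6.2] M [-0.01  0.17 -0.02] w 54.3 q [-30.   53.2   1.  115.1  -4.   11.6 -25.2]
```

```bash
python3 -m inch '0 0 0 -1 0 0 1; 0 0 0 -3 0 0 1; 0 0 0 -5 0.3 1 1; 0.1 0 0 -6 0.8 3 1; 0.3 0 0 -6 1.5 6 1; 0.6 0 0 -6 2.3 9.5 1; 0.9 0 0 -6 3 13 1; 1.2 0 0 -6 3.7 16.5 1'
python3 - <<'E'
from h import *
st();go([521.8,10.4,75],-6.97)
E
```

```text
time_s: 9.05
ee_pos: [514.3, 49.9, 73.0]
eef_rot: [112.3, 90.0, 16.6]
force: [0.7, -0.5, -3.6]
gripper_width: 54.8
t 9.05 pos [514.3  49.9  73. ] y [ 0.995 -0.1    0.   ] z [-0.1   -0.995 -0.   ] F [ 0.7 -0.5 -3.6] M [ 0.04 -0.06 -0.04] w 54.8 q [-1.070e+01  4.650e+01  1.000e-01  1.156e+02 -3.000e-01  1.790e+01
 -1.610e+01]
jaw -6.97 turn [ 0.25 -0.   -0.  ] shift [-0.2   1.14  3.86]
jaw 173.03 turn [-35.75   0.    -0.  ] shift [-0.2   1.14  3.86]
```

```bash
python3 -m inch '0.1 0 0 0 0.5 1.5 1; 0.25 0 0 0 1 3 1; 0.25 0 0 0 1.14 3.86 1; 0.25 0 0 0 1.14 3.86 1; 0.25 0 0 0 1.14 3.86 1; 0.25 0 0 0 1.14 3.86 1; 0.25 0 0 0 1.14 3.86 1; 0.25 0 0 0 1.14 3.86 1'
python3 - <<'E'
from h import *
st();go([521.8,10.4,24],-6.97)
im=snap('scene');im2=snap('wrist')
P=manip.camera_params('scene'); s=manip.read_state()
C=np.zeros((500,800,3),np.uint8);C[:,:480]=cv2.resize(im[235:445,140:340],(480,500));C[:240,480:]=cv2.resize(im2,(320,240));cv2.imwrite('pics/c3.png',C[:,:,::-1])
th=np.radians(-96.97);d=np.array([np.cos(th),np.sin(th)]);o=s['ee_pos'][:2]+15*d
for z in(55,60,65): print(fitbottle([o[0],o[1],th],cams=('scene',),z=z),o)
E
```

```text
time_s: 9.85
ee_pos: [521.7, 12.6, 72.3]
eef_rot: [-151.4, 90.0, 111.7]
force: [-0.1, 0.7, -3.9]
gripper_width: 54.5
t 9.85 pos [521.7  12.6  72.3] y [ 0.993 -0.12  -0.   ] z [-0.12  -0.993 -0.   ] F [-0.1  0.7 -3.9] M [ 0.11 -0.02  0.03] w 54.5 q [ -6.3  46.8  -0.3 114.7   0.6  18.5 -13.8]
jaw -6.97 turn [ 0.02 -0.    0.  ] shift [4.83 0.03 0.22]
jaw 173.03 turn [-3.598e+01 -0.000e+00 -1.000e-02] shift [4.83 0.03 0.22]
['scene'] [515.7  -1.8] -96.67 -0.722
['scene'] [515.7  -1.8] -96.67 -0.722
[515.67324077  -1.79917928  -1.68728647] [519.97612556  -2.73762663]
['scene'] [518.6  -4.1] -96.74 -0.735
['scene'] [518.6  -4.1] -96.74 -0.735
[518.6471832   -4.08572235  -1.68838606] [519.97612556  -2.73762663]
['scene'] [521.8  -4.4] -96.62 -0.709
['scene'] [521.8  -4.4] -96.62 -0.709
[521.79568383  -4.38614977  -1.68634668] [519.97612556  -2.73762663]
```

View pics/c3.png

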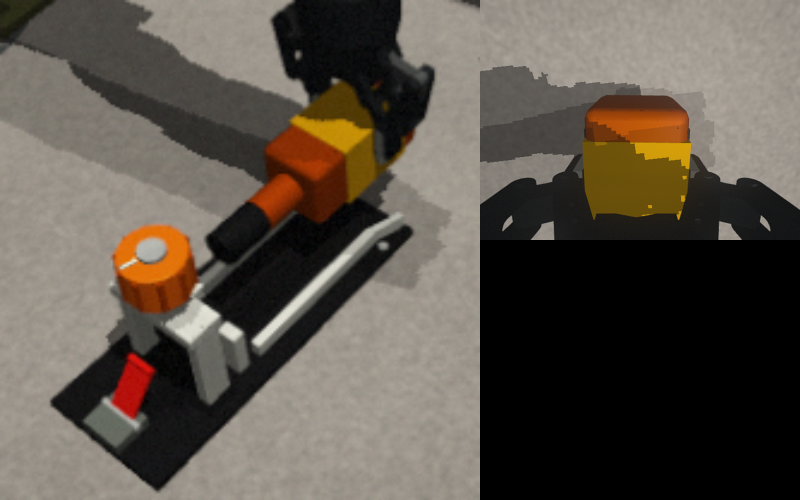

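The bottle hangs level and lined up with the rails, its cap short of the stops. Next I lower it.

```bash
python3 -m inch '0 0 0 1.5 0 0 1; 0 0 0 3 0.02 0.1 1; 0 0 0 4 0.03 0.2 1; 0 0 0 4.5 0.03 0.2 1; 0 0 0 4.8 0.03 0.2 1; 0 0 0 4.9 0.03 0.2 1; 0 0 0 5 0.03 0.2 1; 0 0 0 5 0.03 0.2 1'
python3 -c "
from h import *
st()"
```

```text
time_s: 11.05
ee_pos: [522.2, 9.8, 22.6]
eef_rot: [110.2, 90.0, 13.3]
force: [0.0, 0.5, -3.5]
gripper_width: 54.5
t 11.05 pos [522.2   9.8  22.6] y [ 0.993 -0.121  0.001] z [-0.121 -0.993 -0.   ] F [ 0.   0.5 -3.5] M [ 0.11 -0.02  0.  ] w 54.5 q [ -6.   52.1  -0.2 115.3   0.8  12.6 -13.8]
```

```bash
python3 -m inch '0 0 0 0.1 0 0 1; 0 0 0 0.2 0 0 1; 0 0 0 0.2 0 0.5 1; 0 0 0 0.2 0 1.2 1; 0 0 0 0.2 0 2 1; 0 0 0 0.2 0 3 1; 0 0 0 0.2 0 4 1; 0 0 0 0.2 0 4.5 1'
python3 -c "
from h import *
st();go([508.2+.1213*15,-100.8+.9926*15,21],-6.97)"
```

```text
time_s: 11.85
ee_pos: [518.4, -33.6, 21.8]
eef_rot: [124.5, 89.7, 27.6]
force: [1.8, 5.6, 8.7]
gripper_width: 54.6
t 11.85 pos [518.4 -33.6  21.8] y [ 0.993 -0.12   0.004] z [-0.12  -0.993 -0.003] F [1.8 5.6 8.7] M [ 1.05  0.15 -0.1 ] w 54.6 q [ -0.8  52.1  -0.9 115.9   2.7  11.7 -10.9]
jaw -6.97 turn [ 0.02 -0.03 -0.05] shift [ 0.06 -0.2   5.3 ]
jaw 173.03 turn [-35.98   0.07  -0.05] shift [ 0.06 -0.2   5.3 ]
```

```bash
python3 -m inch '0 0 0 0 -0.05 0.7 1; 0 0 0 0 -0.1 1.5 1; 0 0 0 0 -0.15 2.3 1; 0 0 0 0 -0.15 3 1; 0 0 0 0 -0.15 3.6 1; 0 0 0 0 -0.15 4.1 1; 0 0 0 0 -0.15 4.4 1; 0 0 0 0 -0.15 4.5 1'
python3 - <<'E'
from h import *
st();go([508.2+.1213*15,-100.8+.9926*15,21],-6.97)
im=snap('scene');cv2.imwrite('pics/c4.png',cv2.resize(im[275:445,140:340],(640,544))[:,:,::-1])
E
```

```text
time_s: 12.65
ee_pos: [511.5, -77.1, 21.8]
eef_rot: [130.8, 89.7, 34.0]
force: [0.7, 6.7, 10.2]
gripper_width: 54.7
t 12.65 pos [511.5 -77.1  21.8] y [ 0.993 -0.119  0.004] z [-0.119 -0.993 -0.003] F [ 0.7  6.7 10.2] M [ 1.15  0.18 -0.13] w 54.7 q [  4.4  52.1  -1.4 116.2   4.7  11.5  -7.9]
jaw -6.97 turn [ 0.03 -0.04 -0.04] shift [ 0.07 -0.05  0.9 ]
jaw 173.03 turn [-35.97   0.07  -0.06] shift [ 0.07 -0.05  0.9 ]
```

View pics/c4.png

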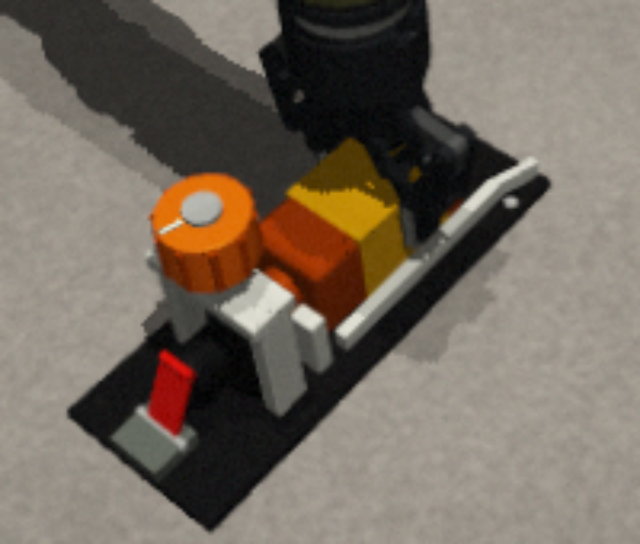

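The neck is under the bridge and the cap is just reaching the lever, with about 10 mm left. I slide the rest slowly, watching the force.

```bash
for i in 1; do python3 -m inch '0 0 0 0 0 0.2 1; 0 0 0 0 0 0.4 1; 0 0 0 0 0 0.6 1; 0 0 0 0 0 0.7 1; 0 0 0 0 0 0.8 1; 0 0 0 0 0 0.9 1; 0 0 0 0 0 0.9 1; 0 0 0 0 0 0.9 1'; python3 -m inch '0 0 0 0 0 0.1 1; 0 0 0 0 0 0.2 1; 0 0 0 0 0 0.2 1; 0 0 0 0 0 0.3 1; 0 0 0 0 0 0.3 1; 0 0 0 0 0 0.4 1; 0 0 0 0 0 0.4 1; 0 0 0 0 0 0.4 1'; done
```

```text
time_s: 13.5
ee_pos: [510.6, -84.7, 21.8]
eef_rot: [138.8, 89.7, 42.0]
force: [0.9, 7.3, 9.1]
gripper_width: 54.5
time_s: 14.3
ee_pos: [510.3, -84.8, 21.9]
eef_rot: [158.9, 89.5, 62.4]
force: [0.4, 15.1, 11.9]
gripper_width: 54.6
```

```bash
python3 -m inch '0 0 0 0 0 0 1; 0 0 0 0 0 -0.3 0; 0 0 0 0 0 -0.3 0; 0 0 0 0 0 -0.3 0; 0 0 0 -2 0 -0.3 0; 0 0 0 -6 0 -0.3 0; 0 0 0 -11 0 -0.3 0; 0 0 0 -16 0 -0.3 0'
python3 -m inch '0 0 0 0 0 -2 0; 0 0 0 0 0 -4 0; 0 0 0 0 0 -6 0; 0 0 0 0 0 -6 0; 0 0 0 0 0 -6 0; 0 0 0 0 0 -6 0; 0 0 0 0 0 -6 0; 0 0 0 0 0 -6 0'
python3 - <<'E'
from h import *
st();th=np.radians(-96.97)
im=snap('scene');P=manip.camera_params('scene')
for a in(0,.35): # lever tip predicted
    l=-.7+a; X=tf([508.2,-100.8,th],np.array([[148+40*np.sin(l),0,16+40*np.cos(l)]]));print(a,proj('scene',X,P).round(1))
for s in manip.silhouettes('scene','switch_lever')[:1]:
    ys,xs=np.where(s['pixels']);print(s['score'],s['xy'],xs.min(),xs.max(),ys.min(),ys.max())
fitbottle([508.2,-100.8,th],z=8)
im2=snap('wrist')
C=np.zeros((500,800,3),np.uint8);C[:,:480]=cv2.resize(im[275:445,140:340],(480,500));C[:240,480:]=cv2.resize(im2,(320,240))
cv2.imwrite('pics/c5.png',C[:,:,::-1])
E
```

```text
time_s: 15.1
ee_pos: [507.5, -90.4, 181.6]
eef_rot: [-60.5, 89.9, -157.5]
force: [2.1, -0.7, 0.1]
gripper_width: 85.4
time_s: 15.9
ee_pos: [515.4, -30.9, 180.2]
eef_rot: [-28.9, 90.0, -125.9]
force: [-0.7, -0.5, -0.5]
gripper_width: 85.7
t 15.9 pos [515.4 -30.9 180.2] y [ 0.992 -0.122 -0.   ] z [-0.122 -0.992  0.   ] F [-0.7 -0.5 -0.5] M [-0.01 -0.03  0.01] w 85.7 q [-1.000e-01  3.570e+01 -2.600e+00  1.117e+02  2.900e+00  3.270e+01
 -1.160e+01]
0 [[198.2 388. ]]
0.35 [[192.1 390.5]]
0.74 [190.3, 395.4] 184 198 386 410
['top'] [493.4 -98.3] -58.14 -0.174
['scene'] [508.2 -96.3] -97.19 -0.786
['top', 'scene'] [507.8 -93.1] -96.92 -0.473
```

View pics/c5.png

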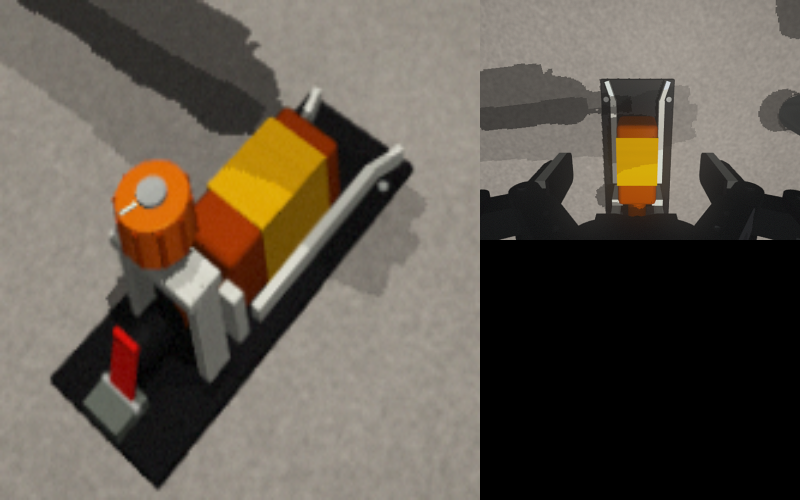

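The lever is pushed back: its tip shift of about 6 px matches 0.35 rad. I check the body's end in the wrist picture and compute the reach to the knob.

```bash
python3 - <<'E'
from h import *
th=np.radians(-96.97);c=np.array([508.2,-100.8]);d=np.array([np.cos(th),np.sin(th)]);n=np.array([-d[1],d[0]])
snap('wrist');P=manip.camera_params('wrist')
def loc(px,z): 
    X=at('wrist',px,z,P)[:,:2]-c; return np.c_[X@d,X@n].round(1)
m=manip.silhouettes('wrist','bottle')[0];ys,xs=np.where(m['pixels']);print(m['score'],xs.min(),xs.max(),ys.min(),ys.max())
for x in(295,315,335):
    r=ys[xs==x].min();print(x,r,'z8',loc([x,r],8),'z63',loc([x,r],63))
m=manip.silhouettes('wrist','cradle')[0];ys,xs=np.where(m['pixels']);r=ys.min();print('cradle back edge',m['score'],loc([xs[ys==r].mean(),r],8),xs.min(),xs.max())
k=c+92*d;print('knob',k);go([k[0],k[1],180],-6.97)
for cam,w in(('top',None),('scene',None)):
    snap(cam);s=manip.silhouettes(cam,'clamp_knob')[0];print(cam,s['score'],at(cam,[s['xy']],123).round(1),at(cam,[s['xy']],130).round(1))
E
```

```text
0.79 271 356 232 432
295 234 z8 [[-56.8 -16. ]] z63 [[-70.8 -13.7]]
315 232 z8 [[-58.4  -0.6]] z63 [[-72.2  -1. ]]
335 232 z8 [[-58.5  14.8]] z63 [[-72.2  11.7]]
cradle back edge 0.86 [[-115.1    0.6]] 241 388
knob [ 497.03583397 -192.12010401]
jaw -6.97 turn [ 0.01 -0.   -0.  ] shift [ 0.03  0.12 16.34]
jaw 173.03 turn [-35.99   0.    -0.  ] shift [ 0.03  0.12 16.34]Traceback (most recent call last):
  File "<stdin>", line 12, in <module>
IndexError: list index out of range
```

```bash
python3 -m inch '-1.6 0 0 0 0 3 0; -3.2 0 0 0 0.05 6 0; -4.8 0 0 0 0.1 9 0; -6.4 0 0 0 0.1 12 0; -8 0 0 0 0.1 14 0; -9.6 0 0 0 0.1 16.3 0; -11.2 0 0 0 0.1 16.3 0; -12.8 0 0 0 0.1 16.3 0' 45
python3 - <<'E'
from h import *
st();print(at('top',[[463.7,249],[465,248]],130).round(1),at('scene',[[203.7,347.5]],123).round(1))
go([497,-192.1,106],-6.97+100)
E
```

```text
time_s: 17.3
ee_pos: [496.5, -193.0, 180.2]
eef_rot: [-72.7, 90.0, -105.4]
force: [-0.3, -0.0, -0.3]
gripper_width: 85.3
t 17.3 pos [ 496.5 -193.   180.2] y [ 0.541  0.841 -0.   ] z [ 0.841 -0.541  0.   ] F [-0.3 -0.  -0.3] M [ 0.03 -0.03 -0.01] w 85.3 q [ 30.8  38.1 -23.8 108.3  23.6  38.5  50. ]
[[ 496.1 -191.   130. ]
 [ 498.5 -194.2  130. ]] [[ 496.7 -192.7  123. ]]
jaw 93.03 turn [-7.16 -0.    0.  ] shift [ 7.42  0.11 -0.01]
jaw 273.03 turn [2.884e+01 1.000e-02 0.000e+00] shift [ 7.42  0.11 -0.01]
```

```bash
python3 -m inch '-1.6 0 0 1 0 0 0; -3.2 0 0 2 0.05 0 0; -4.8 0 0 4 0.1 0 0; -6.4 0 0 6 0.1 0 0; -7.16 0 0 7 0.1 0 0; -7.16 0 0 7.5 0.1 0 0; -7.16 0 0 7.5 0.1 0 0; -7.16 0 0 7.5 0.1 0 0' 45
python3 -m inch '0 0 0 0 0 0 1; 0 0 0 0 0 0 1; 0 0 0 0 0 0 1; 0 0 0 0 0 0 1; 0 0 0 0 0 0 1; 0 0 0 0 0 0 1; 0 0 0 0 0 0 1; 0 0 0 0 0 0 1'
python3 -c "
from h import *
st()"
```

```text
time_s: 18.1
ee_pos: [497.8, -191.0, 105.7]
eef_rot: [-27.3, 90.0, -24.5]
force: [1.1, 0.7, 1.1]
gripper_width: 85.2
time_s: 18.9
ee_pos: [497.8, -191.6, 106.0]
eef_rot: [-51.3, 89.9, -48.5]
force: [-1.3, -1.3, 6.4]
gripper_width: 49.3
t 18.9 pos [ 497.8 -191.6  106. ] y [-0.049  0.999 -0.001] z [0.999 0.049 0.001] F [-1.3 -1.3  6.4] M [-0.26  0.21  0.04] w 49.3 q [ 32.8  45.9 -28.1 111.2  39.   32.6  70.9]
```

```bash
python3 -m inch '1.5 0 0 0.03 0 0 1; 3 0 0 0.06 0 0 1; 4.5 0 0 0.1 0 0 1; 6 0 0 0.13 0 0 1; 7.5 0 0 0.16 0 0 1; 9 0 0 0.19 0 0 1; 10.5 0 0 0.22 0 0 1; 12 0 0 0.26 0 0 1'
python3 -c "
from h import *
st()"
python3 -m inch '1.5 0 0 0.03 0 0 1; 3 0 0 0.06 0 0 1; 4.5 0 0 0.1 0 0 1; 6 0 0 0.13 0 0 1; 7.5 0 0 0.16 0 0 1; 9 0 0 0.19 0 0 1; 10.5 0 0 0.22 0 0 1; 12 0 0 0.26 0 0 1'
python3 -c "
from h import *
st()"
```

```text
time_s: 19.7
ee_pos: [497.9, -191.9, 103.4]
eef_rot: [9.2, 89.9, -48.3]
force: [-1.2, -1.6, 5.0]
gripper_width: 49.1
t 19.7 pos [ 497.9 -191.9  103.4] y [0.843 0.538 0.   ] z [ 0.538 -0.843  0.002] F [-1.2 -1.6  5. ] M [-0.35  0.25  0.14] w 49.1 q [ 23.4  44.2 -12.1 111.7  19.7  25.9  29.4]
time_s: 20.5
ee_pos: [497.7, -192.1, 100.8]
eef_rot: [66.1, 89.9, -51.4]
force: [-1.6, -1.2, 5.9]
gripper_width: 48.7
t 20.5 pos [ 497.7 -192.1  100.8] y [ 0.887 -0.461  0.002] z [-0.461 -0.887  0.001] F [-1.6 -1.2  5.9] M [-0.49  0.3   0.18] w 48.7 q [ 14.7  44.3   2.3 112.3  -3.9  23.4  -7.5]
```

```bash
for k in 1 2; do python3 -m inch '0.8 0 0 0.02 0 0 1; 1.6 0 0 0.04 0 0 1; 2.4 0 0 0.05 0 0 1; 3.2 0 0 0.07 0 0 1; 4 0 0 0.09 0 0 1; 4.8 0 0 0.11 0 0 1; 5.6 0 0 0.12 0 0 1; 6.4 0 0 0.14 0 0 1'
python3 -c "
from h import *
st()"; done
```

```text
time_s: 21.3
ee_pos: [497.5, -192.1, 99.5]
eef_rot: [95.7, 89.9, -53.6]
force: [-2.6, -2.2, 6.7]
gripper_width: 48.8
t 21.3 pos [ 497.5 -192.1   99.5] y [ 0.51  -0.86   0.002] z [-0.86 -0.51 -0.  ] F [-2.6 -2.2  6.7] M [-0.49  0.4   0.12] w 48.8 q [ 10.4  45.    9.6 112.6 -17.   23.7 -26.5]
time_s: 22.1
ee_pos: [497.4, -192.0, 98.1]
eef_rot: [125.1, 89.9, -56.2]
force: [-1.5, -2.2, 7.1]
gripper_width: 48.7
t 22.1 pos [ 497.4 -192.    98.1] y [-0.023 -1.     0.001] z [-1.     0.023 -0.001] F [-1.5 -2.2  7.1] M [-0.55  0.53  0.1 ] w 48.7 q [  6.   46.1  17.2 112.8 -29.8  25.3 -45.9]
```

```bash
for k in 1 2 3; do python3 -m inch '0.4 0 0 0.01 0 0 1; 0.8 0 0 0.02 0 0 1; 1.2 0 0 0.03 0 0 1; 1.6 0 0 0.03 0 0 1; 1.8 0 0 0.04 0 0 1; 2 0 0 0.04 0 0 1; 2 0 0 0.04 0 0 1; 2 0 0 0.04 0 0 1' | grep -v force
python3 -c "
from h import *
st()"; done
```

```text
time_s: 22.9
ee_pos: [497.4, -192.0, 97.8]
eef_rot: [116.5, 89.9, -74.4]
gripper_width: 48.8
t 22.9 pos [ 497.4 -192.    97.8] y [-0.189 -0.982  0.002] z [-0.982  0.189 -0.001] F [-2.6 -2.3  8.4] M [-0.69  0.63  1.25] w 48.8 q [  4.6  46.6  19.6 112.9 -33.4  26.  -51.9]
time_s: 23.7
ee_pos: [501.0, -193.2, 97.9]
eef_rot: [162.0, 89.5, -38.8]
gripper_width: 48.8
t 23.7 pos [ 501.  -193.2   97.9] y [-0.355 -0.935  0.003] z [-0.935  0.355 -0.008] F [ 2.7 -4.4  5.4] M [-0.97 -0.59  1.46] w 48.8 q [  3.2  47.1  22.  112.7 -37.2  26.7 -58.2]
time_s: 24.5
ee_pos: [498.1, -191.9, 97.5]
eef_rot: [167.9, 89.8, -43.1]
gripper_width: 49.0
t 24.5 pos [ 498.1 -191.9   97.5] y [-0.514 -0.858  0.001] z [-0.858  0.514 -0.003] F [-1.6 -2.  12.4] M [-0.33  0.34  1.33] w 49.0 q [  1.8  47.6  24.6 113.  -40.8  28.  -64.8]
```

At about 190° of turn the torque jumped from 0.1 to 1.25 N m, so the stop is reached; after that the pads slipped on the knob. I release, rise and check.

```bash
python3 -m inch '0 0 0 0 0 0 0; 0 0 0 0 0 0 0; 0 0 0 0 0 0 0; 0 0 0 0 0 0 0; 0 0 0 -2 0 0 0; 0 0 0 -5 0 0 0; 0 0 0 -9 0 0 0; 0 0 0 -13 0 0 0' | grep force
python3 -m inch '0 0 0 -2 0 3 0; 0 0 0 -3 0 7 0; 0 0 0 -4 0 11 0; 0 0 0 -5 0 15 0; 0 0 0 -5 0 18 0; 0 0 0 -5 0 18 0; 0 0 0 -5 0 18 0; 0 0 0 -5 0 18 0' | grep ee_pos
python3 - <<'E'
from h import *
st();th=np.radians(-96.97);c0=[508.2,-100.8,th]
im=snap('scene');P=manip.camera_params('scene')
for s in manip.silhouettes('scene','switch_lever')[:1]:
    ys,xs=np.where(s['pixels']);print('lever',s['score'],s['xy'],xs.min(),xs.max(),ys.min(),ys.max())
s=manip.silhouettes('scene','clamp_knob')[0];ys,xs=np.where(s['pixels']);print('knob',s['xy'],ys.min(),ys.max())
for dz in(0,9): 
    q=proj('scene',tf(c0,cyl(92,25,106-dz,140-dz)),P);print(dz,q.mean(0).round(1),q[:,1].min().round(1),q[:,1].max().round(1))
im2=snap('top')
C=np.zeros((500,800,3),np.uint8);C[:,:480]=cv2.resize(im[275:445,140:340],(480,500));C[:190,480:]=cv2.resize(im2[215:285,365:483],(320,190));C[200:500,480:]=cv2.resize(im2[110:290,200:420],(320,300))
cv2.imwrite('pics/c6.png',C[:,:,::-1])
E
```

```text
force: [-0.0, 0.3, -0.3]
ee_pos: [344.7, -98.4, 276.2]
t 26.1 pos [344.7 -98.4 276.2] y [-0.517 -0.856  0.   ] z [-0.856  0.517 -0.002] F [0.6 0.2 0.5] M [ 0.03 -0.    0.09] w 85.5 q [-23.4  20.5  45.3 129.7 -23.9  37.9 -81.9]
lever 0.55 [190.9, 396.2] 186 197 387 410Traceback (most recent call last):
  File "<stdin>", line 6, in <module>
IndexError: list index out of range
```

```bash
python3 - <<'E'
from h import *
th=np.radians(-96.97);c0=[508.2,-100.8,th]
im=snap('scene');P=manip.camera_params('scene')
k=(im[:,:,0]>150)&(im[:,:,1]>60)&(im[:,:,1]<150)&(im[:,:,2]<60);k[:310]=0;k[380:]=0;k[:,240:]=0
ys,xs=np.where(k);print('knob orange rows',ys.min(),ys.max(),xs.min(),xs.max())
for dz in(0,9): 
    q=proj('scene',tf(c0,cyl(92,25,106-dz,140-dz)),P);print(dz,q[:,1].min().round(1),q[:,1].max().round(1),q[:,0].min().round(),q[:,0].max().round())
im2=snap('top')
C=np.zeros((500,800,3),np.uint8);C[:,:480]=cv2.resize(im[275:445,140:340],(480,500));C[:190,480:]=cv2.resize(im2[215:285,365:483],(320,190));C[200:500,480:]=cv2.resize(im2[110:290,200:420],(320,300))
cv2.imwrite('pics/c6.png',C[:,:,::-1])
E
```

```text
knob orange rows 333 357 188 239
0 328.1 366.8 186.0 221.0
9 331.9 370.3 187.0 222.0
```

View pics/c6.png

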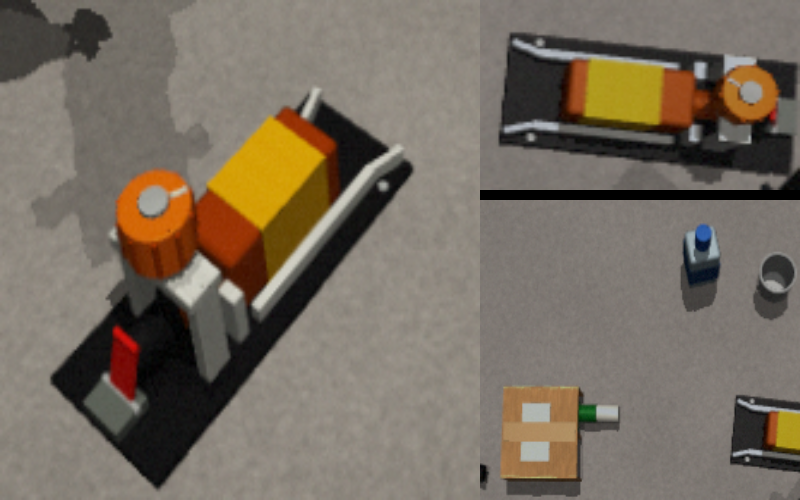

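```bash
python3 - <<'E'
from h import *
th=np.radians(-96.97);c=np.array([508.2,-100.8]);d=np.array([np.cos(th),np.sin(th)])
snap('top');P=manip.camera_params('top')
m=manip.silhouettes('top','bottle');
for s in m[:4]: 
    ys,xs=np.where(s['pixels']);print(s['score'],s['xy'],xs.min(),xs.max(),ys.min(),ys.max())
im=manip.camera('top')
for px,z,n in(([365+(565-480)*118/320,215+93*70/190],63,'back top'),([365+(693-480)*118/320,215+99*70/190],63,'front top')):
    print(n,((at('top',[px],z,P)[0,:2]-c)@d).round(1))
st()
E
```

```text
0.78 [157.6, 265.0] 129 203 253 280
0.76 [419.0, 251.9] 395 470 237 263
0.66 [230.6, 341.6] 206 255 300 373
back top -61.0
front top 58.3
t 26.5 pos [343.5 -98.1 276. ] y [-0.517 -0.856  0.   ] z [-0.856  0.517  0.   ] F [-0.3  0.3  0.2] M [ 0.05  0.02 -0.  ] w 85.2 q [-23.4  20.5  45.3 129.8 -23.9  38.  -81.9]
```

```bash
python3 -c "
from h import *
print(manip.close_job())"
```

```text
the job is handed in; nothing more can be done
None
```

The job is done and handed in at about 26.5 s. I drew the amber bottle out of the carton by its neck, laid it on the counter and let go. Then I took it by the body, lowered it between the cradle rails and slid it in under the bridge until it stopped. After letting go I turned the orange knob clockwise about 190° in one grasp.

**Last checks:**
- **Bottle home:** on the final push the force rose from about 7 to 15 N and it stopped moving. The last top picture puts its origin at about -1.3 mm along the cradle; the calibration is good to about 2 mm.
- **Lever:** its tip has moved back about 6 px, as expected for 0.35 rad.
- **Knob:** torque jumped from about 0.1 to 1.25 N m at the stop, after which the pads slipped on the knob. The knob has visibly dropped and its mark has turned. I did not read the knob angle directly.
- **Surroundings:** the green bottle is still in the carton, and the standing bottle and cup look undisturbed. The gripper is open and clear of everything.

**Checks that failed or disagreed:** the network missed the knob twice. The bottle fits while the arm partly hid the cradle were poor: the scene view was about 4–5 mm off along the cradle and the top view unusable. I relied on the contact forces and unobstructed pictures instead.

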